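# Roll the tube in line with the saw vise

## Robot

A 7-joint arm with a two-finger parallel gripper is mounted at the origin on the work surface. World frame = base frame: x ahead of the robot, y to its left, z up, the work surface at z = 0. Lengths are in m, angles in rad, forces in N, time in s.
With the tool pointing down it reaches from about 0.35 to 0.9 m from the base axis. Payload 19.9 kg.
Tool frame: the origin (TCP) lies at the very end of the fingers, on their centre line; the grasp point (between the pads) lies robot.grip_depth behind it (robot.grip_depth is the distance from the TCP to the grasp point, in m); z points along the fingers, y is the direction in which the jaws open and shut (so a half turn about z gives the same grasp; the last joint's range is limited). The gripper opens to 85 mm and grips with 20 to 120 N. Pads are 22 mm wide; open, the fingers measure 114 mm over their backs; the gripper's body (76 mm by 85 mm) begins 54 mm behind the grasp point. The pads swing forward as they close: fully open they stand 13 mm farther back than shut.
Start: joints at [-1.385, 0.417, -0.01, 1.614, 0.005, 1.111, -0.053], TCP at [0.141, 0.609, 0.231] pointing down, gripper open.
Joint ranges: [-2.81, 2.81], [-0.39, 2.02], [-1.27, 1.25], [0.06, 2.57], [-1.19, 4.33], [0.19, 2], [-2.82, 2.82]. Speed limits (rad/s): [1.89, 1.89, 2.39, 2.39, 3.01, 3.01, 3.01].

## Interface

Orientations are given as a unit quaternion [w, x, y, z].
In Python, from cell import robot gives the robot as it stands. The module is installed in compiled form; this text tells all that it offers.
- The arm moves only by the shell command python3 -m jog 'ROWS' [FORCE]. ROWS is JSON, a list of rows, each an object with "offset": the shift along the tool's x, y, z in m, a list of three; "turn": the turn, a rotation vector about the tool's x, y, z in rad, a list of three; "grip": the closure, from 0 (fully open) to 1 (shut). In form: [{"offset": [tx, ty, tz], "turn": [ax, ay, az], "grip": grip}, ...]. A call has 1 to 10 rows; each row shifts and turns the commanded pose from where the row before left it, along the tool's axes as they then stand; what a row does not reach is not made up. A row lasts 1/8 s, in which the tool goes at most 62.5 mm and 10.7 degrees, less where a joint would pass 70% of its speed; a pose out of reach is approached as far as the arm can. A call with a gripper value outside its range is refused whole. The fingers move at their own pace and stop on an object; FORCE is the grip in N (left out, the last holds). Time passes only in rows, so rows that do not move let the fingers close. It gives the time, the measured TCP pose, the force and the opening at its end, in the units of the state.
- robot.get_obs(): the state, without advancing time (a new reading comes with each control period).
- robot.get_image(name): name is "scene" or "top" or "wrist"; returns a dict with "pixels" (400x640x3 uint8, red, green, blue), "range_z" (400x640 float32, m along the optical axis (not along the pixel's ray), 0 where there is no reading), "fx", "fy", "cx", "cy" (pixels), "R" (3x3) and "t" (3): a world point X has camera coordinates R X + t; the wrist camera has in their place "hand_eye" (4x4, takes a point from camera to tool coordinates, whose origin is the TCP and whose axes are the flange's). Camera axes: x right, y down, z forward; pixel columns grow to the right and rows downward; lengths in m; the calibration is good to about 2 mm. A picture is of the moment at which its call begins: read the wrist's pose just before it.
- robot.hand_in(): hands the job in, once; it reports no verdict.
The state is a dict: "time_s": time; "q": joint angles; "qvel": joint speeds; "tau": joint torques, N m; "ee_pos": TCP position; "eef_rot": TCP orientation; "force": force on the tool from outside, world axes, zero at the start; "wrist_torque": the same for the moment, N m; "grip_width": opening from 0.0 (shut) to 1.0 (fully open).
Only numpy, scipy, OpenCV 4.12 (cv2) and the standard library are available. Lean on these libraries where they do the work, as an engineer would, in place of code of your own. Each camera call takes 0.05 s, during which the arm holds its last target.

## Task

With your fingertips on its top, gently roll the round tube across the saw's infeed table until it lies in line with the opening of the vise, midway between the two jaws as you look along the feed, so that it could be fed straight in, and leave it there at rest. Do not pick it up or push it from low at its side. Leave the vise, the square tube, the disc, the bottle and the spanner alone.

Things in the scene. Friction and masses are not known exactly. Their poses are not given: they have to be found in the camera images.
- tube: the piece to roll: round aluminium tube with open, dark ends, 90 mm diameter, 220 mm long, about 0.5 kg, loose on the table left or right of the vise's centre line. Origin: middle of its length, on its axis (45 mm up; its top is at 90 mm). x axis: along the tube, roughly the vise's x; y and z turn as it rolls. Rolls freely without slipping; left while slow, it stops within a few mm.
- tube_end_a (a point): centre of the tube's end at its own -x (the end near the robot), on its axis
- tube_end_b (a point): centre of the tube's end at its own +x (the end near the vise), on its axis
- vise: bandsaw vise, fixed: two upright steel jaws, 130 mm long along the feed, 100 mm high, 130 mm apart, on cream castings, handwheel on its -y side. Origin: on the table, midway between the jaw faces (y = +65 and -65 mm) and along them (x = -65 to 65 mm). x: level, feed direction, away from the robot; y: level, to the left across the opening. The tube's middle is at x = about -225 mm.
- box_section: bystander: square aluminium tube 80 x 80 x 220 mm, lying on the other side of the line of the vise. Origin: centre of its underside; x along its length
- oil_bottle: bystander: white bottle with black cap, 60 mm diameter, 150 mm high, standing. Origin: centre of its underside
- slug: bystander: sawn-off aluminium disc, 60 mm diameter, 45 mm high, standing on its end. Origin: centre of its underside
- spanner: bystander: steel spanner 180 mm long lying flat. Origin: underside, middle of its length; x along it
Not all that is in view belongs to the job. What is shaped like the tube but orange or red is not meant.

How it is judged:
On the way:
1. the fingertips roll the tube from its top (contact force between the fingers and tube above 0.5 N and height (world z) of the grasp point above 0.085 m and angular speed of tube above 0.1 rad/s and distance of tube from where it was at the start of the episode above 0.005 m), for 0.1 s.
At the end, for the whole second after the job is handed in: the tube lies at rest on the table in front of the vise (its middle 175 to 275 mm before the vise's middle along the feed), with the centre of each of its two ends within 15 mm of the vise's centre line (y of tube_end_a in the frame of vise between -0.015 and 0.015 m and y of tube_end_b in the frame of vise between -0.015 and 0.015 m and x of tube in the frame of vise between -0.275 and -0.175 m and height (world z) of tube below 0.048 m and linear speed of tube below 0.01 m/s and angular speed of tube below 0.2 rad/s); the robot touches nothing.
It fails at once if the tube is lifted off the table by more than 10 mm (height (world z) of tube above 0.055 m).
It fails at once if the fingers touch the tube from low at its side or reach down around it (grasp point below 85 mm, tube top at 90 mm) (contact force between the fingers and tube above 0.5 N and height (world z) of the grasp point below 0.085 m).
It fails at once if the tube runs away, faster than 0.4 m/s (linear speed of tube above 0.4 m/s).
It fails at once if the square tube, the bottle, the disc or the spanner is moved by more than 20 mm (distance of any of box_section, oil_bottle, slug, spanner from where it was at the start of the episode above 0.02 m).
It fails at once if the vise is touched by the robot (contact force between any of the fingers, the arm and vise above 1 N).
It also fails if it takes over 64 s, if anything falls off the work surface, if the arm or the gripper's body presses on something with over 40 N, if the wrist force passes 120 N, or if a joint passes its speed limit or range.

## Working session

There is one attempt and no reset: what is moved stays moved. The work goes in short steps, Python scripts to look and compute and a shell command to move; the robot and the scene stay as the last step left them, time stands still between calls to the robot, and variables do not carry over. Pictures are saved under pics/ and viewed, and the job is handed in when it is done.

```bash
mkdir -p pics; python3 - <<'E'
from cell import robot
import cv2,numpy as np
o=robot.get_obs();print({k:np.round(v,3) for k,v in o.items()},robot.grip_depth)
for n in("scene","top"):
    i=robot.get_image(n);cv2.imwrite(f"pics/{n}0.png",i["pixels"][:,:,::-1])
    print(n,i["fx"],i["cx"],i["cy"],np.round(i["R"],3).tolist(),np.round(i["t"],3))
    np.savez(f"{n}0.npz",**i)
E
```

```text
{'time_s': np.float64(0.0), 'q': array([-1.384,  0.418, -0.01 ,  1.614,  0.005,  1.111, -0.053]), 'qvel': array([ 0.002,  0.   ,  0.001,  0.001,  0.   , -0.001, -0.001]), 'tau': array([ 1.0000e-03, -8.6444e+01,  6.8000e-01, -4.3492e+01,  1.9000e-02,
        7.0000e-03, -0.0000e+00]), 'ee_pos': array([0.141, 0.609, 0.231]), 'eef_rot': array([-0.   ,  0.114,  0.994, -0.001]), 'force': array([-0.287, -0.192, -0.98 ]), 'wrist_torque': array([-0.039,  0.038, -0.02 ]), 'grip_width': np.float64(0.997)} 0.0187
scene 412.5606277238832 314.61957396550133 199.07205410731666 [[0.502, 0.865, -0.0], [0.672, -0.39, -0.63], [-0.545, 0.316, -0.777]] [-0.234 -0.328  1.718]
top 482.99682950120547 315.6594107937755 202.6017500255168 [[0.004, -1.0, 0.008], [-0.997, -0.005, -0.081], [0.081, -0.007, -0.997]] [-0.07   0.542  1.382]
```

View pics/top0.png

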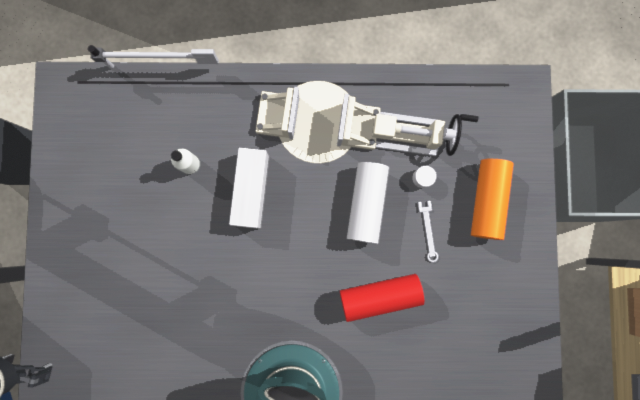

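View pics/scene0.png

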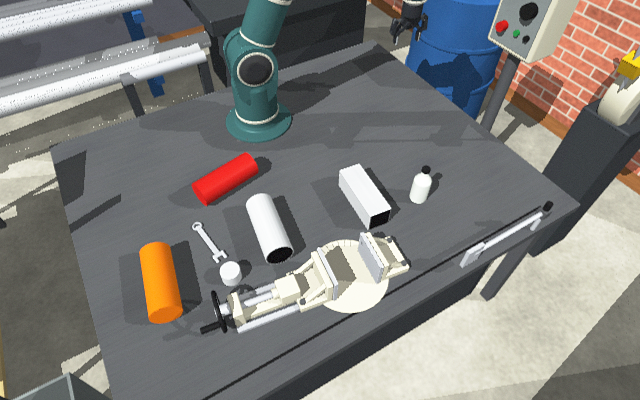

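The round white tube is at (368,203) in top. The candidates are white round (368,203), orange (492,199), red (383,297) and the square tube (249,188). White round with the dark open end fits, and in scene that end is at (278,255). Next I'll confirm in a crop and measure.

```bash
cat > h.py <<'E'
import numpy as np,cv2
def cloud(i):
    z=i["range_z"];v,u=np.mgrid[0:400,0:640]
    c=np.stack([(u-i["cx"])/i["fx"]*z,(v-i["cy"])/i["fy"]*z,z],-1)
    w=(c-i["t"])@i["R"]   # R^T (c-t)
    w[z==0]=np.nan
    return w
def fit(w,m):
    # circle fit of tube: cylinder axis at z=.045,r=.045
    from scipy.optimize import least_squares
    p=w[m]; mx=p[:,0].mean()
    f=lambda a: np.hypot((p[:,1]-a[0]-a[1]*(p[:,0]-mx))*np.cos(np.arctan(a[1])),p[:,2]-a[2])-.045
    r=least_squares(f,[p[:,1].mean(),0,.045],loss="soft_l1",f_scale=.002)
    return mx,r.x,np.sqrt(np.mean(r.fun**2)),p
E
python3 - <<'E'
from h import *
for n in("top","scene"):
    i=dict(np.load(f"{n}0.npz"));w=cloud(i)
    g=lambda u,v:np.round(w[v,u],3)
    if n=="top":
        for q in [(368,203),(249,188),(425,176),(320,130),(290,112),(345,118),(250,300)]:print(q,g(*q))
    for lo,hi,x0,x1,nm in [(.02,.13,.3,.62,'all')]:
        pass
    # height map from cloud
    W=w.reshape(-1,3);c=i["pixels"].reshape(-1,3)
    k=(W[:,2]>.02)&(W[:,0]>.2)&(W[:,0]<.85)&(abs(W[:,1])<.4)
    H=np.zeros((650,800,3),np.uint8)
    r=((.85-W[k,0])*1000).astype(int);cc=((.4-W[k,1])*1000).astype(int)
    H[r,cc]=np.stack([W[k,2]*1500,c[k,1],c[k,0]],-1).clip(0,255)
    H=cv2.dilate(H,np.ones((3,3)))
    cv2.imwrite(f"pics/map_{n}.png",H[:600])
i=dict(np.load("scene0.npz"));cv2.imwrite("pics/crop.png",cv2.resize(i["pixels"][180:310,180:420,::-1],None,fx=3.3,fy=3.3))
E
```

```text
(368, 203) [ 0.536 -0.212  0.086]
(249, 188) [0.577 0.119 0.079]
(425, 176) [ 0.618 -0.382  0.046]
(320, 130) [ 0.759 -0.08   0.009]
(290, 112) [0.789 0.006 0.1  ]
(345, 118) [ 0.776 -0.149  0.087]
(250, 300) [0.26  0.121 0.006]
```

View pics/crop.png

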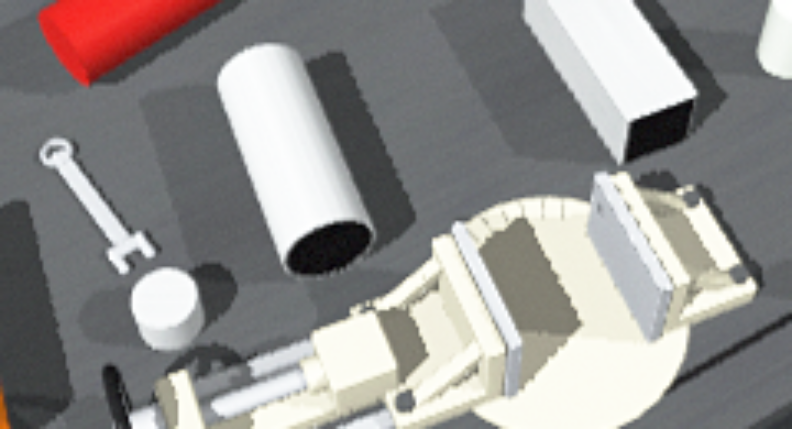

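View pics/map_top.png

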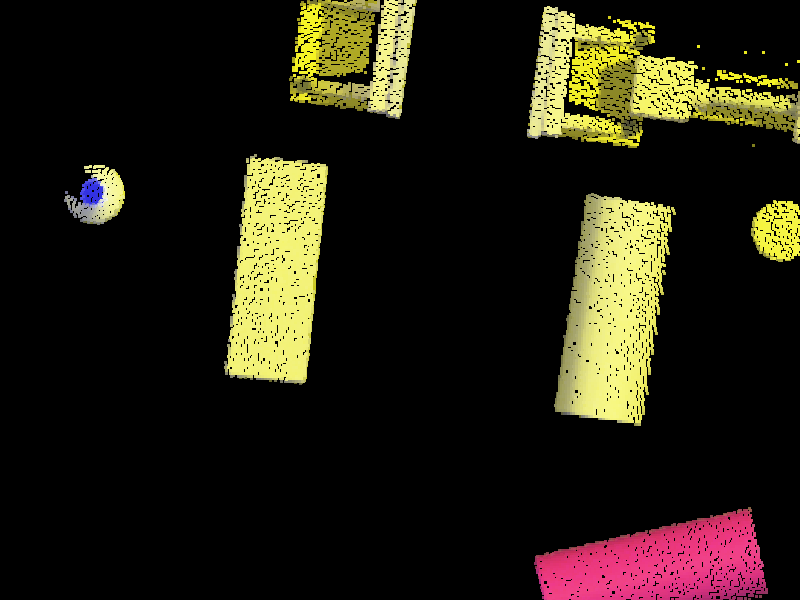

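View pics/map_scene.png

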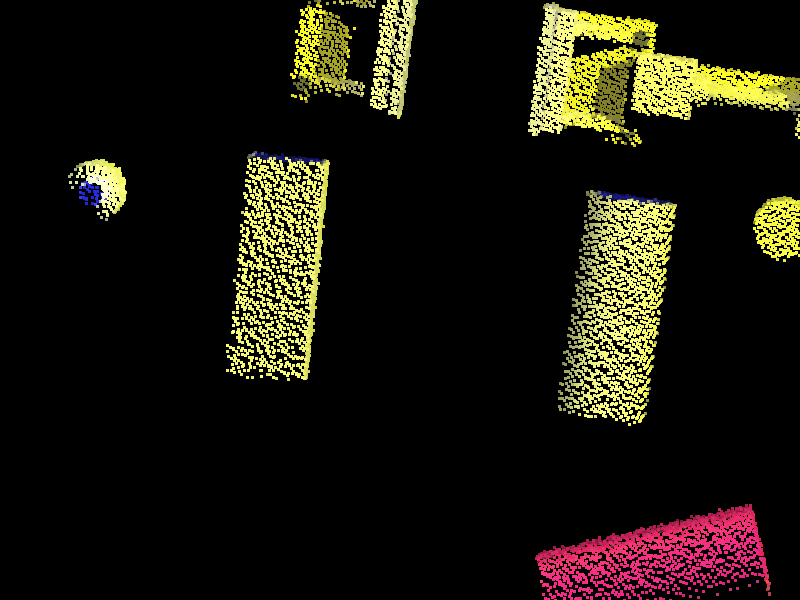

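The crop confirms it: the white round tube with a dark round end at crop (330,248), to the right of the vise line in top. Next I'll fit the tube axis and the jaw faces.

```bash
cat >> h.py <<'E'
def vise(w):
    W=w.reshape(-1,3)
    W=W[np.isfinite(W[:,0])]
    out=[]
    # inner edges of the jaw tops, z~.1
    for s,y0,y1 in((1,-.03,.045),(-1,-.2,-.11)):
        k=(W[:,2]>.088)&(W[:,0]>.7)&(W[:,0]<.88)&(W[:,1]>y0)&(W[:,1]<y1)
        P=W[k]; e=[]
        for x in np.arange(P[:,0].min()+.008,P[:,0].max()-.008,.008):
            b=P[abs(P[:,0]-x)<.004]
            if len(b)>3: e.append((x,np.percentile(b[:,1],4 if s>0 else 96)))
        e=np.array(e);c=cv2.fitLine(e.astype(np.float32),cv2.DIST_HUBER,0,.001,.001).ravel()
        out.append((c, P[:,0].min(),P[:,0].max()))
    return out
def rep(n,i):
    w=cloud(i);r=[]
    for c,a,b in vise(w):
        m=c[1]/c[0]; r.append((m,c[3]-m*(c[2]-.75))); print(n,'jaw slope %.4f y@.75 %.4f x %.3f %.3f'%(m,r[-1][1],a,b))
    m=(r[0][0]+r[1][0])/2;y=(r[0][1]+r[1][1])/2
    print(' centreline slope %.4f y@.75 %.4f gap %.4f'%(m,y,(r[0][1]-r[1][1])*np.cos(np.arctan(m))))
    return m,y
def tube(n,i,ylo,yhi,line=None,xlo=.4,xhi=.68):
    w=cloud(i);px=i["pixels"].astype(int)
    m=(w[...,2]>.03)&(w[...,2]<.1)&(w[...,0]>xlo)&(w[...,0]<xhi)&(w[...,1]>ylo)&(w[...,1]<yhi)&(px.max(-1)>60)&(px.max(-1)-px.min(-1)<40)
    mx,a,e,p=fit(w,m)
    d=np.array([1,a[1]])/np.hypot(1,a[1]); t=(p[:,:2]-[mx,a[0]])@d
    A=np.array([mx,a[0]])+d*np.percentile(t,.5);B=np.array([mx,a[0]])+d*np.percentile(t,99.5)
    print(n,'tube slope %.4f z %.4f rms %.4f N %d len %.3f'%(a[1],a[2],e,m.sum(),np.ptp(t)),'A',A.round(4),'B',B.round(4),'mid',((A+B)/2).round(4))
    if line:
        for q in(A,B):print('   off line',round((q[1]-line[1]-line[0]*(q[0]-.75))*np.cos(np.arctan(line[0])),4))
    return A,B
E
python3 - <<'E'
from h import *
for n in("top","scene"):
    i=dict(np.load(f"{n}0.npz"));l=rep(n,i);tube(n,i,-.3,-.13,l)
E
```

```text
top jaw slope -0.1260 y@.75 -0.0008 x 0.733 0.861
top jaw slope -0.1322 y@.75 -0.1342 x 0.713 0.843
 centreline slope -0.1291 y@.75 -0.0675 gap 0.1323
top tube slope -0.1494 z 0.0450 rms 0.0027 N 2482 len 0.221 A [ 0.4315 -0.1988] B [ 0.6484 -0.2312] mid [ 0.5399 -0.215 ]
   off line -0.171
   off line -0.1754
scene jaw slope -0.1343 y@.75 -0.0018 x 0.736 0.864
scene jaw slope -0.1446 y@.75 -0.1341 x 0.715 0.844
 centreline slope -0.1394 y@.75 -0.0679 gap 0.1310
scene tube slope -0.1482 z 0.0448 rms 0.0018 N 1636 len 0.226 A [ 0.4334 -0.1993] B [ 0.6511 -0.2316] mid [ 0.5423 -0.2155]
   off line -0.1739
   off line -0.1758
```

The tube is about 173 mm to the right of the vise line and nearly parallel to it. Its slope is about -0.148, against about -0.135 for the vise. The plan is to keep the jaws open along the tube axis for two-point contact, with tool x as the roll direction. First I'll swing over.

```bash
python3 -m jog '[{"offset":[-0.054,-0.008,0],"turn":[0,0,0.083],"grip":0},{"offset":[-0.054,-0.008,0],"turn":[0,0,0.083],"grip":0},{"offset":[-0.054,-0.008,0],"turn":[0,0,0.083],"grip":0},{"offset":[-0.054,-0.008,0],"turn":[0,0,0.083],"grip":0},{"offset":[-0.054,-0.008,0],"turn":[0,0,0.083],"grip":0},{"offset":[-0.054,-0.008,0],"turn":[0,0,0.083],"grip":0},{"offset":[-0.054,-0.008,0],"turn":[0,0,0.083],"grip":0},{"offset":[-0.054,-0.008,0],"turn":[0,0,0.083],"grip":0},{"offset":[-0.054,-0.008,0],"turn":[0,0,0.083],"grip":0}]'
```

```text
time_s: 1.23
ee_pos: [0.507, 0.2954, 0.2311]
eef_rot: [-0.0, 0.47, 0.883, -0.0]
force: [1.2, -0.2, 0.2]
grip_width: 1.005
```

```bash
python3 -m jog '[{"offset":[-0.054,-0.008,0],"turn":[0,0,0.083],"grip":0},{"offset":[-0.054,-0.008,0],"turn":[0,0,0.083],"grip":0},{"offset":[-0.054,-0.008,0],"turn":[0,0,0.083],"grip":0},{"offset":[-0.054,-0.008,0],"turn":[0,0,0.083],"grip":0},{"offset":[-0.054,-0.008,0],"turn":[0,0,0.083],"grip":0},{"offset":[-0.054,-0.008,0],"turn":[0,0,0.083],"grip":0},{"offset":[-0.054,-0.008,0],"turn":[0,0,0.083],"grip":0},{"offset":[-0.054,-0.008,0],"turn":[0,0,0.083],"grip":0},{"offset":[-0.054,-0.008,0],"turn":[0,0,0.083],"grip":0},{"offset":[0,0,0],"turn":[0,0,0],"grip":0}]'
cat >> h.py <<'E'
def pose(o):
    from scipy.spatial.transform import Rotation as Ro
    w,x,y,z=o["eef_rot"];return np.array(o["ee_pos"]),Ro.from_quat([x,y,z,w]).as_matrix()
def todo(o,mid,slope,ht=None):
    p,R=pose(o);d=np.array([*mid,p[2] if ht is None else ht])-p
    print('tool x,y,z',R.T.round(3).tolist(),'\n to target in tool',(R.T@d).round(4),'yaw err(tool z)',round(-(np.arctan(slope)-np.arctan2(R[1,1],R[0,1])),4))
E
python3 - <<'E'
from h import *
from cell import robot
todo(robot.get_obs(),(.541,-.2153),-.147)
E
```

```text
time_s: 2.48
ee_pos: [0.5605, -0.1844, 0.2313]
eef_rot: [0.0, 0.761, 0.649, -0.001]
force: [-0.9, 1.0, -0.2]
grip_width: 1.0
tool x,y,z [[0.158, 0.987, -0.002], [0.987, -0.158, -0.0], [-0.001, -0.002, -1.0]] 
 to target in tool [-0.0336 -0.0144  0.0001] yaw err(tool z) -0.0128
```

```bash
python3 -m jog '[{"offset":[-0.026,-0.007,0],"turn":[0,0,-0.013],"grip":0.5},{"offset":[-0.026,-0.007,0.02],"turn":[0,0,0],"grip":0.5},{"offset":[0,0,0.04],"turn":[0,0,0],"grip":0.5},{"offset":[0,0,0.04],"turn":[0,0,0],"grip":0.5},{"offset":[0,0,0.022],"turn":[0,0,0],"grip":0.5},{"offset":[0,0,0],"turn":[0,0,0],"grip":0.5},{"offset":[0,0,0],"turn":[0,0,0],"grip":0.5}]'
python3 - <<'E'
from h import *
from cell import robot
todo(robot.get_obs(),(.541,-.2153),-.147)
i=robot.get_image("wrist");cv2.imwrite("pics/w1.png",i["pixels"][:,:,::-1])
i=robot.get_image("scene");cv2.imwrite("pics/s1.png",cv2.resize(i["pixels"][130:330,160:480,::-1],None,fx=2.4,fy=2.4))
print(robot.get_obs()["force"])
E
```

```text
time_s: 3.35
ee_pos: [0.5414, -0.2292, 0.1102]
eef_rot: [0.0, 0.754, 0.657, 0.0]
force: [-0.3, -0.4, 1.2]
grip_width: 0.504
tool x,y,z [[0.137, 0.991, -0.0], [0.991, -0.137, 0.001], [0.001, -0.0, -1.0]] 
 to target in tool [ 0.0137 -0.0023 -0.    ] yaw err(tool z) 0.0083
[-0.46651374  0.37922319 -0.2456308 ]
```

View pics/s1.png

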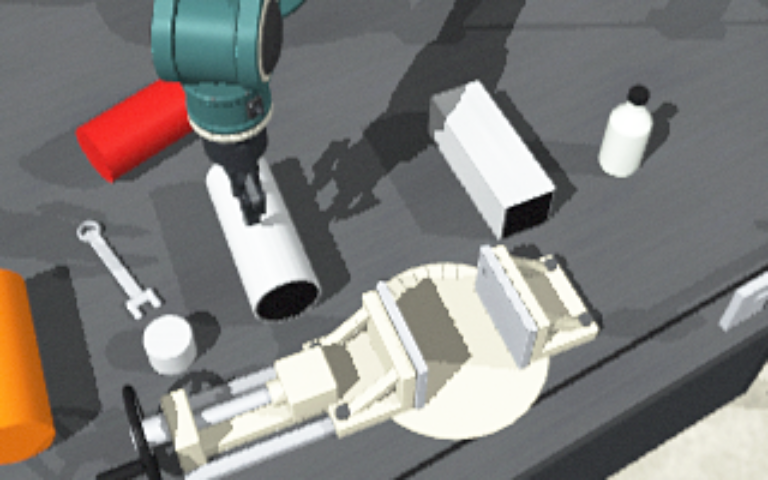

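View pics/w1.png

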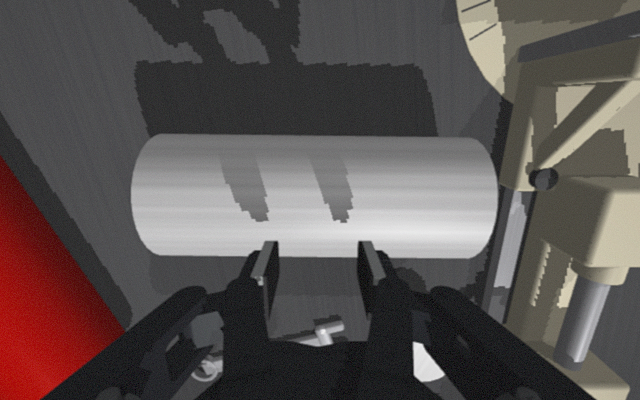

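The scene view shows the fingers above the tube at (250,205), lined up along its axis. In the wrist view the tips at (265,250) and (370,250) lie on the tube's right flank. Next is a gentle descent to feel for contact.

```bash
for k in 1; do python3 -m jog '[{"offset":[0,0,0.009],"turn":[0,0,0],"grip":0.5},{"offset":[0,0,0.006],"turn":[0,0,0],"grip":0.5},{"offset":[0,0,0.003],"turn":[0,0,0],"grip":0.5},{"offset":[0,0,0],"turn":[0,0,0],"grip":0.5}]'; done; python3 -m jog '[{"offset":[0,0,0.003],"turn":[0,0,0],"grip":0.5},{"offset":[0,0,0],"turn":[0,0,0],"grip":0.5}]'
```

```text
time_s: 3.95
ee_pos: [0.5407, -0.2292, 0.0911]
eef_rot: [-0.0, 0.754, 0.657, -0.0]
force: [0.3, -0.0, -0.6]
grip_width: 0.5
time_s: 4.2
ee_pos: [0.5408, -0.2292, 0.0882]
eef_rot: [-0.0, 0.754, 0.657, -0.0]
force: [-0.1, 0.1, -0.7]
grip_width: 0.502
```

```bash
python3 -m jog '[{"offset":[0,0,0.002],"turn":[0,0,0],"grip":0.5},{"offset":[0,0,0],"turn":[0,0,0],"grip":0.5}]'; python3 -m jog '[{"offset":[0,0,0.002],"turn":[0,0,0],"grip":0.5},{"offset":[0,0,0],"turn":[0,0,0],"grip":0.5}]'
```

```text
time_s: 4.45
ee_pos: [0.541, -0.23, 0.0873]
eef_rot: [0.001, 0.754, 0.656, 0.0]
force: [-5.3, -0.6, 14.5]
grip_width: 0.499
time_s: 4.7
ee_pos: [0.541, -0.2313, 0.0867]
eef_rot: [0.001, 0.755, 0.656, 0.0]
force: [-14.1, -0.9, 39.7]
grip_width: 0.495
```

Contact is at TCP z of about 0.0875 and it is stiff, roughly 15 N/mm. I'll back off and make the first rolling stroke, following the cycloid of the top point.

```bash
python3 -m jog '[{"offset":[0,0,-0.0013],"turn":[0,0,0],"grip":0.5},{"offset":[0.0098,0,-0.0012],"turn":[0,0,0],"grip":0.5},{"offset":[0.0134,0,-0.0008],"turn":[0,0,0],"grip":0.5}]'; python3 -m jog '[{"offset":[0.0135,0,0.0002],"turn":[0,0,0],"grip":0.5},{"offset":[0.0134,0,0.0012],"turn":[0,0,0],"grip":0.5}]'
```

```text
time_s: 5.08
ee_pos: [0.5443, -0.2066, 0.0882]
eef_rot: [0.001, 0.754, 0.656, 0.0]
force: [1.1, 0.3, 0.5]
grip_width: 0.497
time_s: 5.32
ee_pos: [0.5485, -0.1795, 0.0874]
eef_rot: [0.001, 0.754, 0.657, 0.001]
force: [-5.4, 2.2, 25.9]
grip_width: 0.501
```

```bash
python3 -m jog '[{"offset":[0,0,0],"turn":[0,0,0],"grip":0.5}]'; python3 - <<'E'
from h import *
from cell import robot
i0=dict(np.load("top0.npz"));l=(-.135,-.0677)
i=robot.get_image("top");tube("top",i,-.32,0,l);cv2.imwrite("pics/t2.png",i["pixels"][:,:,::-1])
i=robot.get_image("scene");tube("scene",i,-.32,0,l)
todo(robot.get_obs(),(.541,-.2153),-.147)
E
```

```text
time_s: 5.45
ee_pos: [0.5487, -0.1785, 0.0874]
eef_rot: [0.0, 0.754, 0.657, 0.001]
force: [-4.9, 2.4, 22.2]
grip_width: 0.503
top tube slope -0.1582 z 0.0490 rms 0.0025 N 6 len 0.217 A [ 0.4378 -0.1727] B [ 0.6522 -0.2066] mid [ 0.545  -0.1897]
   off line -0.1458
   off line -0.1507
scene tube slope -0.1477 z 0.0448 rms 0.0019 N 1294 len 0.225 A [ 0.4389 -0.1745] B [ 0.6554 -0.2065] mid [ 0.5472 -0.1905]
   off line -0.1475
   off line -0.1502
tool x,y,z [[0.137, 0.991, 0.0], [0.991, -0.137, 0.002], [0.002, 0.0, -1.0]] 
 to target in tool [-0.0366 -0.0025 -0.    ] yaw err(tool z) 0.0084
```

```bash
python3 -m jog '[{"offset":[0.0097,0,0.0012],"turn":[0,0,0],"grip":0.5},{"offset":[0.0094,0,0.002],"turn":[0,0,0],"grip":0.5},{"offset":[0.0092,0,0.0025],"turn":[0,0,0],"grip":0.5}]';  python3 -m jog '[{"offset":[0.002,0,-0.008],"turn":[0,0,0],"grip":0.5},{"offset":[0,0,-0.03],"turn":[0,0,0],"grip":0.5},{"offset":[-0.025,0,0],"turn":[0,0,0],"grip":0.5},{"offset":[-0.027,0,0],"turn":[0,0,0],"grip":0.5},{"offset":[0,0,0],"turn":[0,0,0],"grip":0.5},{"offset":[0,0,0],"turn":[0,0,0],"grip":0.5}]'; python3 - <<'E'
from h import *
from cell import robot
l=(-.135,-.0677)
i=robot.get_image("scene");A,B=tube("scene",i,-.32,0.02,l)
todo(robot.get_obs(),(A+B)/2,-.147)
E
```

```text
time_s: 5.92
ee_pos: [0.5532, -0.1506, 0.0829]
eef_rot: [0.001, 0.754, 0.657, 0.002]
force: [-7.5, 10.5, 48.7]
grip_width: 0.503
time_s: 6.68
ee_pos: [0.5448, -0.2005, 0.1184]
eef_rot: [-0.0, 0.754, 0.657, -0.0]
force: [0.3, -0.2, 0.1]
grip_width: 0.498
scene tube slope -0.1474 z 0.0448 rms 0.0017 N 1268 len 0.224 A [ 0.4439 -0.1588] B [ 0.6577 -0.1903] mid [ 0.5508 -0.1746]
   off line -0.1313
   off line -0.1339
tool x,y,z [[0.137, 0.991, 0.0], [0.991, -0.137, -0.0], [-0.0, 0.0, -1.0]] 
 to target in tool [0.0262 0.0023 0.    ] yaw err(tool z) 0.0088
```

Stroke 2, longer this time, from 35° behind the top to 29° ahead of it.

```bash
python3 -m jog '[{"offset":[0,0,0.025],"turn":[0,0,0],"grip":0.5},{"offset":[0,0,0.008],"turn":[0,0,0],"grip":0.5},{"offset":[0,0,0.0037],"turn":[0,0,0],"grip":0.5}]'; python3 -m jog '[{"offset":[0.0117,0,-0.0033],"turn":[0,0,0],"grip":0.5},{"offset":[0.0121,0,-0.0025],"turn":[0,0,0],"grip":0.5},{"offset":[0.0124,0,-0.0016],"turn":[0,0,0],"grip":0.5},{"offset":[0.0125,0,-0.0008],"turn":[0,0,0],"grip":0.5}]'; python3 -m jog '[{"offset":[0.0126,0,0.0001],"turn":[0,0,0],"grip":0.5},{"offset":[0.0125,0,0.0009],"turn":[0,0,0],"grip":0.5},{"offset":[0.0123,0,0.0016],"turn":[0,0,0],"grip":0.5},{"offset":[0.012,0,0.0024],"turn":[0,0,0],"grip":0.5}]';  python3 -m jog '[{"offset":[0.002,0,-0.008],"turn":[0,0,0],"grip":0.5},{"offset":[0,0,-0.03],"turn":[0,0,0],"grip":0.5},{"offset":[-0.025,0,0],"turn":[0,0,0],"grip":0.5},{"offset":[-0.022,0,0],"turn":[0,0,0],"grip":0.5},{"offset":[0,0,0],"turn":[0,0,0],"grip":0.5},{"offset":[0,0,0],"turn":[0,0,0],"grip":0.5}]'; cat > look.py <<'E'
from h import *
from cell import robot
l=(-.135,-.0677)
i=robot.get_image("scene");A,B=tube("scene",i,-.25,0.055,l)
todo(robot.get_obs(),(A+B)/2,-.147)
E
python3 look.py
```

```text
time_s: 7.1
ee_pos: [0.5447, -0.2019, 0.0827]
eef_rot: [0.0, 0.754, 0.657, -0.0]
force: [-17.5, -6.9, 41.4]
grip_width: 0.498
time_s: 7.6
ee_pos: [0.5517, -0.1518, 0.0901]
eef_rot: [0.0, 0.754, 0.657, 0.0]
force: [-0.3, 0.4, -0.5]
grip_width: 0.5
time_s: 8.1
ee_pos: [0.5584, -0.1032, 0.0848]
eef_rot: [0.0, 0.754, 0.657, -0.0]
force: [0.4, 0.0, -0.1]
grip_width: 0.501
time_s: 8.85
ee_pos: [0.5522, -0.1482, 0.1233]
eef_rot: [0.0, 0.754, 0.657, 0.0]
force: [-0.1, 0.9, -0.3]
grip_width: 0.501
scene tube slope -0.1476 z 0.0448 rms 0.0018 N 1286 len 0.223 A [ 0.4473 -0.1248] B [ 0.6634 -0.1567] mid [ 0.5554 -0.1407]
   off line -0.0971
   off line -0.0998
tool x,y,z [[0.137, 0.991, 0.0], [0.991, -0.137, 0.0], [0.0, 0.0, -1.0]] 
 to target in tool [0.0076 0.0021 0.    ] yaw err(tool z) 0.0085
```

```bash
python3 -m jog '[{"offset":[-0.016,0,0.01],"turn":[0,0,-0.005],"grip":0.5},{"offset":[0,0,0.016],"turn":[0,0,0],"grip":0.5},{"offset":[0,0,0.01],"turn":[0,0,0],"grip":0.5},{"offset":[0,0,0.0036],"turn":[0,0,0],"grip":0.5}]'; python3 -m jog '[{"offset":[0.0119,0,-0.0026],"turn":[0,0,0],"grip":0.5},{"offset":[0.0122,0,-0.0019],"turn":[0,0,0],"grip":0.5},{"offset":[0.0125,0,-0.001],"turn":[0,0,0],"grip":0.5},{"offset":[0.0126,0,-0.0003],"turn":[0,0,0],"grip":0.5}]'
```

```text
time_s: 9.4
ee_pos: [0.55, -0.1649, 0.0838]
eef_rot: [0.0, 0.753, 0.658, -0.0]
force: [-18.1, -6.7, 47.0]
grip_width: 0.505
time_s: 9.9
ee_pos: [0.5565, -0.1145, 0.089]
eef_rot: [-0.0, 0.752, 0.659, -0.0]
force: [-0.9, 0.1, -0.6]
grip_width: 0.498
```

```bash
python3 look.py
```

```text
scene tube slope -0.1503 z 0.0449 rms 0.0019 N 1241 len 0.225 A [ 0.4486 -0.1008] B [ 0.6665 -0.1335] mid [ 0.5575 -0.1172]
   off line -0.0731
   off line -0.0764
tool x,y,z [[0.13, 0.991, 0.001], [0.991, -0.13, -0.0], [-0.0, 0.001, -1.0]] 
 to target in tool [-0.0044  0.0013 -0.    ] yaw err(tool z) 0.0151
```

```bash
python3 -m jog '[{"offset":[0.003,0,0.001],"turn":[0,0,0],"grip":0.5},{"offset":[0.0107,0,0.0009],"turn":[0,0,0],"grip":0.5}]'; python3 -m jog '[{"offset":[0.0115,0,0.0015],"turn":[0,0,0],"grip":0.5},{"offset":[0.0112,0,0.0022],"turn":[0,0,0],"grip":0.5},{"offset":[0.0076,0,0.0018],"turn":[0,0,0],"grip":0.5}]';  python3 -m jog '[{"offset":[0.002,0,-0.008],"turn":[0,0,0],"grip":0.5},{"offset":[0,0,-0.03],"turn":[0,0,0],"grip":0.5},{"offset":[-0.025,0,0],"turn":[0,0,0],"grip":0.5},{"offset":[-0.022,0,0],"turn":[0,0,0],"grip":0.5},{"offset":[0,0,0],"turn":[0,0,0],"grip":0.5},{"offset":[0,0,0],"turn":[0,0,0],"grip":0.5}]'; python3 look.py
```

```text
time_s: 10.2
ee_pos: [0.5584, -0.1028, 0.088]
eef_rot: [0.0, 0.753, 0.658, 0.0]
force: [-6.7, 1.0, 24.4]
grip_width: 0.503
time_s: 10.58
ee_pos: [0.5635, -0.071, 0.0847]
eef_rot: [-0.0, 0.753, 0.659, 0.002]
force: [-18.8, 13.3, 65.3]
grip_width: 0.501
time_s: 11.32
ee_pos: [0.5563, -0.1163, 0.1196]
eef_rot: [-0.0, 0.753, 0.658, -0.0]
force: [-0.4, 0.6, 0.7]
grip_width: 0.495
scene tube slope -0.1475 z 0.0449 rms 0.0017 N 1207 len 0.222 A [ 0.4551 -0.0747] B [ 0.6704 -0.1065] mid [ 0.5628 -0.0906]
   off line -0.0464
   off line -0.0491
tool x,y,z [[0.132, 0.991, 0.0], [0.991, -0.132, -0.0], [-0.0, 0.0, -1.0]] 
 to target in tool [0.026 0.003 0.   ] yaw err(tool z) 0.0135
```

```bash
python3 -m jog '[{"offset":[0.006,0,0.01],"turn":[0,0,0],"grip":0.5},{"offset":[0,0,0.016],"turn":[0,0,0],"grip":0.5},{"offset":[0,0,0.0075],"turn":[0,0,0],"grip":0.5}]'; python3 -m jog '[{"offset":[0.0121,0,-0.0019],"turn":[0,0,0],"grip":0.5},{"offset":[0.0124,0,-0.0013],"turn":[0,0,0],"grip":0.5},{"offset":[0.0126,0,-0.0005],"turn":[0,0,0],"grip":0.5},{"offset":[0.0126,0,0.0002],"turn":[0,0,0],"grip":0.5},{"offset":[0,0,0],"turn":[0,0,0],"grip":0.5}]'; python3 look.py
```

```text
time_s: 11.75
ee_pos: [0.5567, -0.1105, 0.0851]
eef_rot: [-0.0, 0.752, 0.659, -0.001]
force: [-16.4, -5.2, 59.8]
grip_width: 0.502
time_s: 12.38
ee_pos: [0.5638, -0.06, 0.0897]
eef_rot: [-0.0, 0.752, 0.659, 0.0]
force: [0.5, -0.5, 0.4]
grip_width: 0.502
scene tube slope -0.1478 z 0.0450 rms 0.0020 N 1284 len 0.225 A [ 0.4565 -0.0476] B [ 0.6738 -0.0798] mid [ 0.5651 -0.0637]
   off line -0.0194
   off line -0.0222
tool x,y,z [[0.132, 0.991, -0.0], [0.991, -0.132, -0.0], [-0.0, -0.0, -1.0]] 
 to target in tool [-0.0025  0.0018  0.    ] yaw err(tool z) 0.0138
```

```bash
python3 -m jog '[{"offset":[0,0,0.0015],"turn":[0,0,0],"grip":0.5},{"offset":[0.0107,0,0.0007],"turn":[0,0,0],"grip":0.5},{"offset":[0.0106,0,0.0012],"turn":[0,0,0],"grip":0.5}]';python3 -m jog '[{"offset":[0.0096,0,0.0016],"turn":[0,0,0],"grip":0.5},{"offset":[0,0,0],"turn":[0,0,0],"grip":0.5}]'; python3 look.py
```

```text
time_s: 12.8
ee_pos: [0.567, -0.0403, 0.0876]
eef_rot: [0.0, 0.753, 0.658, 0.001]
force: [-9.5, 2.0, 32.4]
grip_width: 0.501
time_s: 13.05
ee_pos: [0.5688, -0.0294, 0.0868]
eef_rot: [-0.0, 0.752, 0.659, 0.001]
force: [-11.7, 6.5, 40.5]
grip_width: 0.497
scene tube slope -0.1471 z 0.0449 rms 0.0020 N 1374 len 0.224 A [ 0.4594 -0.0275] B [ 0.6769 -0.0595] mid [ 0.5682 -0.0435]
   off line 0.0009
   off line -0.0017
tool x,y,z [[0.132, 0.991, 0.002], [0.991, -0.132, 0.002], [0.002, 0.002, -1.0]] 
 to target in tool [-0.0137  0.0013 -0.    ] yaw err(tool z) 0.0134
```

It is centred, so I'll lift off straight up and check.

```bash
python3 -m jog '[{"offset":[0,0,-0.004],"turn":[0,0,0],"grip":0.5},{"offset":[0,0,-0.03],"turn":[0,0,0],"grip":0.5},{"offset":[0,0,-0.05],"turn":[0,0,0],"grip":0.5},{"offset":[0,0,-0.05],"turn":[0,0,0],"grip":0.5},{"offset":[-0.05,-0.03,0],"turn":[0,0,0],"grip":0.5},{"offset":[-0.06,-0.03,0],"turn":[0,0,0],"grip":0.5},{"offset":[-0.06,-0.03,0],"turn":[0,0,0],"grip":0.5},{"offset":[-0.06,-0.03,0],"turn":[0,0,0],"grip":0.5},{"offset":[-0.05,-0.03,0],"turn":[0,0,0],"grip":0.5},{"offset":[0,0,0],"turn":[0,0,0],"grip":0.5}]'; python3 - <<'E'
from h import *
from cell import robot
for n in("top","scene"):
    i=robot.get_image(n);cv2.imwrite(f"pics/{n}9.png",i["pixels"][:,:,::-1])
    try:l=rep(n,i)
    except Exception as e:print(e);l=None
    tube(n,i,-.15,.055,l);tube(n,i,-.15,.055,(-.135,-.0677))
E
```

```text
time_s: 14.35
ee_pos: [0.3869, -0.2801, 0.2191]
eef_rot: [0.0, 0.755, 0.656, 0.0]
force: [0.8, 1.1, 0.3]
grip_width: 0.498
top jaw slope -0.1269 y@.75 -0.0009 x 0.733 0.861
top jaw slope -0.1329 y@.75 -0.1342 x 0.714 0.843
 centreline slope -0.1299 y@.75 -0.0675 gap 0.1322
top tube slope -0.1506 z 0.0448 rms 0.0026 N 2470 len 0.221 A [ 0.4574 -0.0276] B [ 0.6739 -0.0602] mid [ 0.5656 -0.0439]
   off line 0.0019
   off line -0.0025
top tube slope -0.1506 z 0.0448 rms 0.0026 N 2470 len 0.221 A [ 0.4574 -0.0276] B [ 0.6739 -0.0602] mid [ 0.5656 -0.0439]
   off line 0.0006
   off line -0.0027
scene jaw slope -0.1354 y@.75 -0.0018 x 0.732 0.864
scene jaw slope -0.1537 y@.75 -0.1339 x 0.714 0.844
 centreline slope -0.1445 y@.75 -0.0678 gap 0.1307
scene tube slope -0.1460 z 0.0447 rms 0.0019 N 1539 len 0.225 A [ 0.4599 -0.0286] B [ 0.6766 -0.0602] mid [ 0.5682 -0.0444]
   off line -0.0026
   off line -0.003
scene tube slope -0.1460 z 0.0447 rms 0.0019 N 1539 len 0.225 A [ 0.4599 -0.0286] B [ 0.6766 -0.0602] mid [ 0.5682 -0.0444]
   off line -0.0
   off line -0.0024
```

View pics/top9.png

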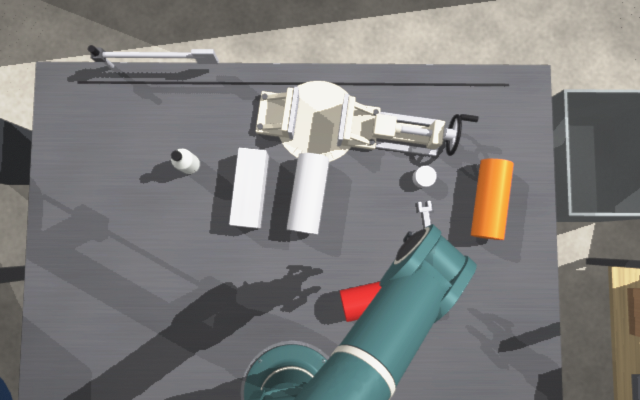

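View pics/scene9.png

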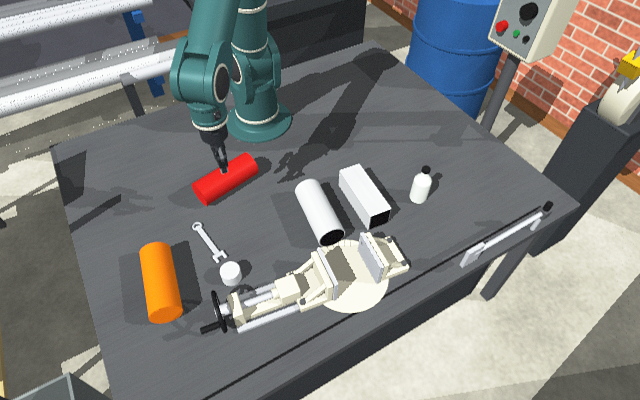

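In top the tube now lies at (308,193), pointing into the vise opening. The square tube, bottle, disc and spanner are where they were, and the gripper hangs clear. In scene it lies at (320,210), in front of the gap.

```bash
python3 -c "
from cell import robot
print(robot.hand_in())"
```

```text
the job is handed in; nothing more can be done
None
```

I rolled the white round tube about 172 mm to the left with the fingertips on its top, in four strokes. Then I lifted straight off, moved the arm clear and handed in at about 14.5 s.

**Final position:** in both cameras each tube end is within 3 mm of the vise's centre line (limit 15 mm), and the tube's middle is about 223 mm before the vise's middle.

**At rest:** I didn't measure the tube's speed directly. Its end positions just before lift-off and about 1.3 s later agreed to about 1 mm.

**Bystanders and robot:** by eye in the last pictures, the square tube, bottle, disc and spanner were where they started. The robot was clear, with the fingertips about 0.22 m up.

**What did not go as planned or disagreed:**
- **Contact force:** contact was stiffer than planned. Fingertip force reached about 65 N at times, and contact was lost midway through some strokes, so the tube coasted briefly.
- **Vise direction:** the cameras disagree by about 0.015 rad on it (slope -0.130 from top, -0.145 from scene). That is only 2–3 mm at the tube ends.

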